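# Lower the cam and send the sand bottle into the inspection light

## Task

The finished bottle in the slide's wooden cup has to go forward between the two light bars, but the eccentric cam ahead of the slide blocks the way. With the fingertips, first push the cam's red post round, either way, until the red arm points at the white mark (the cam's low point); only then push the slide forward by its upright blue rear plate until it is fully home against its stop. Pick nothing up: the bottle stays upright in its cup, and the other things on the table are left alone.

Things in the scene. Friction and masses are not known exactly. Their poses are not given: they have to be found in the camera images.
- fixture: Dark green base (275 x 150 x 12 mm) fixed to the table, carrying the cam, the slide, its two guide rails and two light bars. Origin on the table surface (z = 0) under the cam's axis; +x is the direction in which the slide is pushed, +z up. The base spans x -200 to +75 mm, y -75 to +75 mm. The light bars (56 x 16 mm, tops 44 mm above the table) stand at x -79, y +63 and -63 mm.
- cam (a joint): Cam angle (rad) about the upright axis through the fixture's origin, counter-clockwise from above; range -3.3 to 3.3, stays where left. At 0 the high point and red arm point at the slide (fixture -x), stopping it 25 mm short. At +pi or -pi the cam is low and the arm points at the white mark (fixture +x): within 0.4 rad of this the slide can go home. The arm points along fixture angle pi + joint.
- cam_post (a point): Centre of the top of the red upright post at the end of the red arm, 58 mm from the cam axis: 14 mm diameter, free from 44 to 95 mm above the table. About 4 N at the post turns the cam, either way. The cam is a steel disc of 60 mm diameter, 14 mm off-centre towards the arm, top 34 mm above the table; the arm lies above it, 36 to 44 mm high.
- low_mark (a point): Centre of the white mark (24 x 10 mm) on the base, 60 mm from the cam axis on the side away from the slide, 13 mm above the table.
- slide (a joint): Travel of the slide along fixture +x (m): 0 is back (where it starts), 0.050 is fully home at a hard stop. About 3 N of friction, no spring: it stays where it is left.
- slide_plate (a point): Middle of the top edge of the rear face of the slide's upright blue push plate, 85 mm above the table; moves with the slide. The plate is 60 mm wide (fixture y), 12 mm thick and reaches from 14 to 85 mm above the table; its rear face looks along fixture -x. With the slide back this point is at fixture x -185 mm, y 0; home -135 mm.
- slide_cup (a point): Centre of the floor of the slide's round wooden cup (inner diameter 52 mm, wall 14 mm high, floor 26 mm above the table), 56 mm ahead of the plate's rear face. In front of the cup a bar leads to the brass follower block (40 mm wide, top 34 mm above the table) whose flat front face meets the cam.
- seat_bottle: Corked glass bottle with coloured layers, 48 mm across, 75 mm tall, about 0.12 kg, standing loose in the slide's cup (top about 101 mm above the table). Origin at the centre of its underside, z up. It rides with the slide and must stay upright in the cup.
- bottle_1: Bystander: corked souvenir bottle like seat_bottle, 48 mm across and 75 mm tall, standing on the table; origin at the centre of its underside. Must not be disturbed.
- bottle_2: Bystander: corked souvenir bottle like seat_bottle, 48 mm across and 75 mm tall, standing on the table; origin at the centre of its underside. Must not be disturbed.
- bottle_3: Bystander: corked souvenir bottle like seat_bottle, 48 mm across and 75 mm tall, standing on the table; origin at the centre of its underside. Must not be disturbed.
- funnel: Bystander: small copper funnel standing mouth down, 60 mm across, 55 mm tall; origin at the centre of its underside. Must not be disturbed.
- jar: Bystander: white ceramic jar with a wooden lid, 56 mm across, 70 mm tall; origin at the centre of its underside. Must not be disturbed.
- brush: Bystander: brush lying on the table, 160 mm long, about 20 mm high; origin at its middle on the table. Must not be disturbed.

How it is judged (in metres and radians):
On the way, in this order (a step that is already met when the one before it is completed fails the run):
1. cam turned to its low point (within 0.4 rad) with the slide still back (less than 15 mm of travel) ((value of joint cam above 2.74 rad or value of joint cam below -2.74 rad) and value of joint slide below 0.015 m), for 0.2 s.
2. slide pushed fully home, cam still low ((value of joint cam above 2.74 rad or value of joint cam below -2.74 rad) and value of joint slide above 0.046 m), for 0.2 s.
At the end, for the whole second after the job is handed in: The cam is within 0.4 rad of its low point, the slide is within 4 mm of its home stop, and the bottle stands upright (within 0.15 rad) and still on the floor of the slide's cup (all of step 2 and horizontal distance between seat_bottle and slide_cup below 0.008 m and height (world z) of seat_bottle below 0.032 m and angle between seat_bottle's own z axis and vertical below 0.15 rad and linear speed of seat_bottle below 0.02 m/s); the robot touches nothing.
It fails at once if the slide is advanced more than 18 mm while the cam is not low (not (value of joint cam above 2.5 rad or value of joint cam below -2.5 rad) and value of joint slide above 0.018 m).
It fails at once if the bottle in the cup is lifted or tipped (height (world z) of seat_bottle above 0.038 m or angle between seat_bottle's own z axis and vertical above 0.35 rad).
It fails at once if a bystander is moved or lifted by more than 30 mm (distance of any of bottle_1, bottle_2, bottle_3, funnel, jar, brush from where it was at the start of the episode above 0.03 m).
It also fails if it takes over 51 s, if anything falls off the work surface, if the arm or the gripper's body presses on something with over 40 N, if the wrist force passes 120 N, or if a joint passes its speed limit or range.

## Robot

A 6-joint arm with a two-finger parallel gripper is mounted at the origin on the work surface. World frame = base frame: x ahead of the robot, y to its left, z up, the work surface at z = 0. Lengths are in mm, angles in rad, forces in N, time in s.
With the tool pointing down it reaches from about 275 to 1000 mm from the base axis. Payload 8.4 kg.
Tool frame: the origin (TCP) lies between the finger pads; the fingertips stand 22 mm ahead of it and the grasp point (between the pads) lies 3 mm ahead of it; z points along the fingers, y is the line along which they close (so a half turn about z gives the same grasp; the last joint's range is limited). The gripper opens to 85 mm and grips with 20 to 120 N. Pads are 22 mm wide; open, the fingers measure 114 mm over their backs; the gripper's body (76 mm by 85 mm) begins 54 mm behind the grasp point. The pads swing forward as they close: fully open they stand 13 mm farther back than shut.
Start: joints at [1.204, 0.353, 1.633, -0, 1.155, -0.002], TCP at [222.975, 583.875, 253.281] pointing down, gripper open.
Joint ranges: [-2.63, 2.63], [-0.92, 2.1], [0.06, 2.66], [-1.3, 4.44], [0, 2.69], [-3.02, 3.02]. Speed limits (rad/s): [2.22, 2.22, 2.79, 3.14, 3.14, 3.14].

## Interface

Orientations are given as [roll, pitch, yaw] about the fixed x, y, z axes, in that order (R = Rz(yaw) Ry(pitch) Rx(roll)).
In Python, from rig import r, grab_frame gives the robot as it stands.
- The arm moves only by the shell command python3 -m inch 'ROWS' [FORCE]. ROWS is JSON, a list of rows, each a list of 7 numbers: the turn, a rotation vector about the tool's x, y, z as a fraction of full scale, then the shift along the tool's x, y, z as a fraction of full scale, then the closure, from 0 (fully open) to 1 (shut). In form: [[rx, ry, rz, dx, dy, dz, fingers], ...]. A call has 1 to 8 rows; each row shifts and turns the commanded pose from where the row before left it, along the tool's axes as they then stand; what a row does not reach is not made up. Full scale, the value 1, is 2.5 cm for a shift and pi rad for a turn. A row lasts 1/12 s, in which the tool goes at most 41.7 mm and 7.16 degrees, less where a joint would pass 70% of its speed; a pose out of reach is approached as far as the arm can. A call with a number of a shift or a turn outside -1 to 1 is refused whole. A call with a gripper value outside its range is refused whole. The fingers move at their own pace and stop on an object; FORCE is the grip in N (left out, the last holds). Time passes only in rows, so rows that do not move let the fingers close. It gives the time, the measured TCP pose, the force, the opening and the grip force at its end, in the units of the state.
- r.sense(): the state, without advancing time (a new reading comes with each control period).
- grab_frame(name): name is "side" or "top"; returns a dict with "pixels" (420x560x3 uint8, red, green, blue), "z_map" (420x560 float32, mm along the optical axis (not along the pixel's ray), 0 where there is no reading), "vertical_fov" (degrees; the focal length in pixels is half the picture's height over the tangent of half this angle, whatever the lens; pixels are square), "cx", "cy" (the principal point, pixels), "cam_to_world" (4x4, takes a point from camera to world coordinates). Camera axes: x right, y down, z forward; pixel columns grow to the right and rows downward; lengths in mm; the calibration is good to about 2 mm. A picture is of the moment at which its call begins.
- r.sign_off(): hands the job in; it is judged then, once.
The state is a dict: "clock": time; "qpos": joint angles; "qvel": joint speeds; "joint_efforts": joint torques, N m; "eef_pos": TCP position; "tcp_rot": TCP orientation; "contact_force": force on the tool from outside, world axes, zero at the start; "wrist_torque": the same for the moment, N m; "opening": opening from 0.0 (shut) to 1.0 (fully open); "grasp_force": force on a finger pad.
Only numpy, scipy, OpenCV 4.12 (cv2) and the standard library are available. Lean on these libraries where they do the work, as an engineer would, in place of code of your own. Each camera call takes 0.05 s, during which the arm holds its last target. There are 200 camera calls.

## Working session

There is one attempt and no reset: what is moved stays moved. The work goes in short steps, Python scripts to look and compute and a shell command to move; the robot and the scene stay as the last step left them, time stands still between calls to the robot, and variables do not carry over. Pictures are saved under pics/ and viewed, at most 10 in all, crops included, and the job is handed in when it is done.

```bash
mkdir -p pics; ls; cat > h.py <<'E'
import numpy as np,cv2
from rig import r,grab_frame
def K(f):
    F=f["pixels"].shape[0]/2/np.tan(np.radians(f["vertical_fov"])/2); return F,f["cx"],f["cy"]
def cloud(f):
    F,cx,cy=K(f); z=f["z_map"].astype(float); v,u=np.indices(z.shape)
    P=np.stack([(u-cx)/F*z,(v-cy)/F*z,z],-1); T=np.array(f["cam_to_world"])
    return P@T[:3,:3].T+T[:3,3]
def ray(f,u,v,h):
    F,cx,cy=K(f); T=np.array(f["cam_to_world"]); d=T[:3,:3]@[(u-cx)/F,(v-cy)/F,1]; o=T[:3,3]
    return o+d*(h-o[2])/d[2]
E
python3 - <<'E'
from h import *
for n in("top","side"):
    f=grab_frame(n); cv2.imwrite(f"pics/{n}0.png",f["pixels"][...,::-1]); np.savez(f"pics/{n}0.npz",**f)
    print(n,K(f),np.round(f["cam_to_world"],3).tolist(),(f["z_map"]>0).mean())
s=r.sense();print(s)
E
```

```text
pics
top (np.float64(404.2895403634662), 283.4824504678612, 206.20473533289803) [[-0.01, -0.988, 0.156, 362.68], [-1.0, 0.007, -0.023, 139.22], [0.021, -0.156, -0.988, 1112.497], [0.0, 0.0, 0.0, 1.0]] 0.9958035714285715
side (np.float64(516.2897566279287), 281.98057922255515, 207.2846862637958) [[0.986, -0.097, 0.135, 379.864], [-0.166, -0.618, 0.768, -713.304], [0.009, -0.78, -0.626, 794.367], [0.0, 0.0, 0.0, 1.0]] 0.9958078231292516
{'clock': 0.1, 'qpos': array([ 1.20359996e+00,  3.53547774e-01,  1.63404549e+00, -8.48495902e-06,
        1.15522655e+00, -2.39379143e-03]), 'qvel': array([ 3.50365219e-05, -2.60519666e-03, -3.94259731e-03, -5.88382487e-04,
        6.76223108e-04,  1.30010568e-03]), 'joint_efforts': array([-1.32331556e-03, -6.06360340e+01, -3.42819178e+01, -1.36175095e-04,
        3.92015238e-03, -4.66877992e-06]), 'eef_pos': array([222.83347195, 583.49940912, 252.66228851]), 'tcp_rot': array([-3.14036547e+00,  4.82096419e-06,  2.77679352e+00]), 'contact_force': array([-0.53255642,  0.47031718,  0.40365738]), 'wrist_torque': array([-0.03504016,  0.0455764 , -0.02107379]), 'grasp_force': 0.0, 'opening': 1.0016359536891755}
```

View pics/top0.png

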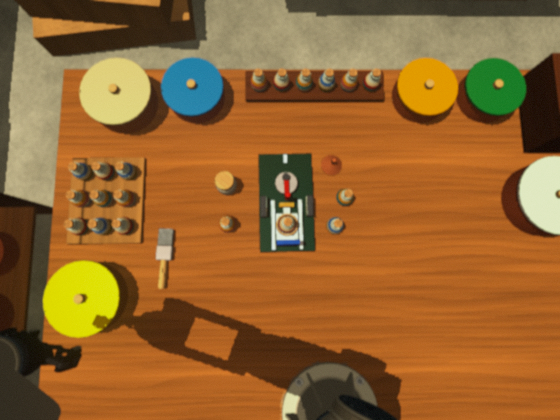

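View pics/side0.png

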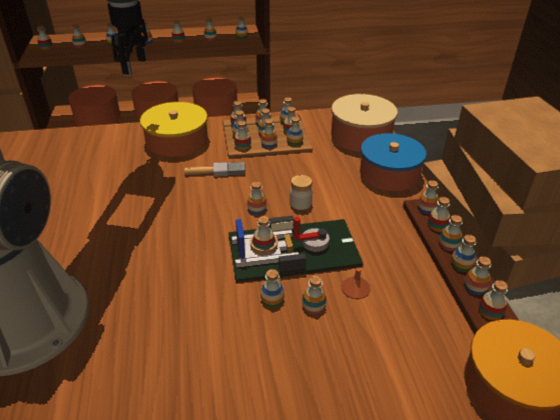

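The top view shows the green base at columns 259–314, rows 153–252. The white mark is at (285,158), the cam at (287,182) with its red arm pointing at the slide, and the blue plate at (288,241). The bystanders are the jar (226,183), bottles (228,223), (345,197) and (335,225), funnel (331,164) and brush (165,255). Next I measure these.

```bash
python3 - <<'E'
from h import *
for n,roi in(("top",(250,325,145,260)),("side",(222,365,205,280))):
    f=dict(np.load(f"pics/{n}0.npz")); im=f["pixels"]; C=cloud(f)
    hsv=cv2.cvtColor(im,cv2.COLOR_RGB2HSV); H,S,V=[hsv[...,i].astype(int) for i in range(3)]
    R=np.zeros(H.shape,bool); R[roi[2]:roi[3],roi[0]:roi[1]]=1
    M={"red":((H<5)|(H>174))&(S>180)&(V>90),"blue":(H>108)&(H<128)&(S>150)&(V>60),"white":(S<60)&(V>190),"green":(H>50)&(H<95)&(S>60)&(V<90)}
    for k,m in M.items():
        m=(m&R).astype(np.uint8); c,l,st,ce=cv2.connectedComponentsWithStats(m)
        for i in np.argsort(-st[1:,4])[:3]+1:
            if st[i,4]<8: continue
            p=C[l==i]; print(n,k,st[i].tolist(),ce[i].round(1),"med",np.median(p,0).round(0),"min",np.percentile(p,3,0).round(0),"max",np.percentile(p,97,0).round(0))
    if n=="top":
        g=cv2.convexHull(np.argwhere(cv2.morphologyEx((M["green"]&R).astype(np.uint8),cv2.MORPH_OPEN,np.ones((3,3))))[:,::-1].astype(np.int32)); box=cv2.boxPoints(cv2.minAreaRect(g)); P=np.array([ray(f,u,v,12) for u,v in box]); print("base",P.round(1).tolist(),P.mean(0).round(1),[np.linalg.norm(P[i]-P[i-1]).round(0) for i in range(4)])
        for nm,u,v in(("mark",285.5,158.5),):print(nm,ray(f,u,v,13).round(1))
        # bystanders: height blobs
        hm=((C[...,2]>25)&(C[...,2]<130)).astype(np.uint8); hm[:140]=0;hm[275:]=0;hm[:,:200]=0;hm[:,370:]=0
        c,l,st,ce=cv2.connectedComponentsWithStats(hm)
        for i in range(1,c):
            if st[i,4]>15: p=C[l==i]; print("blob",ce[i].round(0),p.min(0).round(0),p.max(0).round(0))
    x,y,w,h=roi[0],roi[2],roi[1]-roi[0],roi[3]-roi[2]
    cv2.imwrite(f"pics/{n}c.png",cv2.resize(im[y:y+h,x:x+w,::-1],None,fx=5,fy=5,interpolation=cv2.INTER_CUBIC))
E
```

```text
top red [285, 180, 6, 18, 78] [286.7 189.2] med [577. 106.  45.] min [548. 101.  40.] max [602. 111.  96.]
top blue [277, 241, 22, 5, 88] [287.3 242.5] med [432. 108.  84.] min [428.  81.  81.] max [436. 133.  89.]
top white [271, 201, 4, 49, 146] [272.8 224.6] med [484. 143.  26.] min [424. 140.  22.] max [546. 148.  29.]
top white [298, 200, 5, 41, 123] [300.1 219.6] med [499.  70.  25.] min [446.  65.  22.] max [548.  74.  29.]
top white [276, 230, 22, 10, 113] [285.8 236.2] med [450. 111.  26.] min [445.  79.  22.] max [464. 135.  36.]
top green [260, 155, 54, 95, 1355] [292.5 191.3] med [593.  68.  12.] min [427.  38.   8.] max [672. 173.  16.]
top green [261, 217, 10, 34, 285] [265.6 233.8] med [460. 162.  12.] min [419. 152.   8.] max [501. 176.  16.]
top green [277, 246, 22, 4, 68] [287.8 247.9] med [422. 103.  12.] min [419.  78.   9.] max [427. 133.  15.]
base [[649.5, 182.9, 12.0], [654.6, 38.4, 12.0], [418.3, 34.3, 12.0], [414.2, 174.2, 12.0]] [534.1 107.4  12. ] [np.float64(235.0), np.float64(145.0), np.float64(236.0), np.float64(140.0)]
mark [671.7 107.   13. ]
blob [33
[... 952 characters left out ...]
 76.  59.] max [441. 143.  87.]
side white [245, 239, 53, 23, 219] [258.1 253.3] med [455.  73.  26.] min [443.  64.  24.] max [539. 127.  29.]
side white [275, 241, 10, 13, 55] [279.7 246.2] med [518. 102.  26.] min [507.  77.  23.] max [530. 113.  28.]
side white [273, 231, 18, 4, 42] [281.6 232.1] med [531. 142.  26.] min [513. 137.  24.] max [548. 147.  29.]
side green [301, 221, 60, 49, 1017] [328.6 249.7] med [631.  69.  12.] min [570.  35.  10.] max [672. 174.  15.]
side green [235, 264, 44, 14, 249] [255.8 270.6] med [460.  47.  12.] min [418.  32.  10.] max [503.  58.  15.]
side green [292, 238, 10, 11, 52] [296.7 243.7] med [559. 114.  12.] min [551. 103.  10.] max [568. 129.  15.]
```

View pics/topc.png

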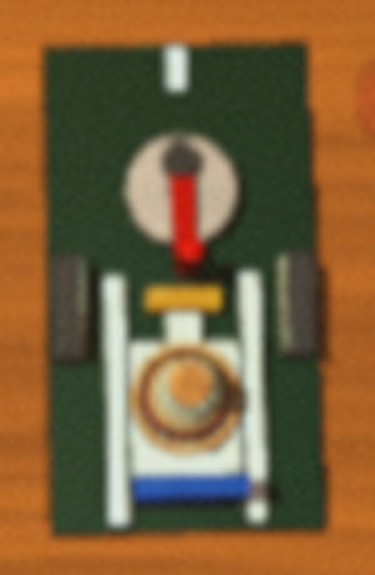

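The crop confirms it: the post top is at crop pixel (188,248), the pivot at (180,160), and the arm points at the slide with only a slight tilt. I plan to straddle the post with half-open fingers and carry it clockwise through the +y side, where there is more space.

```bash
python3 - <<'E'
from h import *
f=dict(np.load("pics/top0.npz")); g=dict(np.load("pics/side0.npz"))
c=lambda a,b:(250+(a-2)/5,145+(b-2)/5)
post=ray(f,*c(188,246),95); hub=ray(f,*c(180,160),46); mark=ray(f,*c(176,68),13)
print("post",post,"hub",hub,"mark",mark)
print("post side",ray(g,296.5,218.5,95))
C=cloud(f)
for nm,m in (("bars",(C[...,2]>38)&(C[...,2]<50)&(C[...,0]>495)&(C[...,0]<570)&((C[...,1]<60)|(C[...,1]>155))&(C[...,1]>20)&(C[...,1]<190)),):
    p=C[m]; a=p[p[:,1]<100]; b=p[p[:,1]>100]; print(a.mean(0),b.mean(0))
m=(C[...,2]>20)&(C[...,2]<30)&(C[...,0]>420)&(C[...,0]<545)&(C[...,1]>138)&(C[...,1]<150); p=C[m]; print("rail slope",np.polyfit(p[:,0],p[:,1],1))
m=(C[...,2]>20)&(C[...,2]<30)&(C[...,0]>420)&(C[...,0]<545)&(C[...,1]>63)&(C[...,1]<76); p=C[m]; print("rail slope",np.polyfit(p[:,0],p[:,1],1))
bl=(C[...,2]>78)&(C[...,2]<95)&(C[...,0]<445)&(C[...,0]>415)&(abs(C[...,1]-107)<45);p=C[bl];print("plate",p.mean(0),p.min(0),p.max(0))
s=r.sense();y=s["tcp_rot"][2];d=np.array(post-s["eef_pos"])[:2];print("tool xy shift now/25:",np.array([np.cos(y)*d[0]+np.sin(y)*d[1],np.sin(y)*d[0]-np.cos(y)*d[1]])/25)
E
```

```text
post [555.35900437 106.01356703  95.        ] hub [611.95622677 108.19889029  46.        ] mark [672.57561163 108.91178016  13.        ]
post side [554.54788519 103.50409319  95.        ]
[534.65522151  45.18076709  43.32728134] [532.43564873 169.58947271  43.23176527]
rail slope [1.91916880e-02 1.34266666e+02]
rail slope [1.48705828e-02 6.25349336e+01]
plate [432.87032716 106.17064151  84.50720809] [427.48361203  76.90427232  79.83042804] [438.17366925 135.55074792  90.61093288]
tool xy shift now/25: [-19.23969906 -13.09730944]
```

```bash
python3 -m inch '[[0,0,0,-0.5,-0.35,0,0.67],[0,0,0,-0.96,-0.655,0,0.67],[0,0,0,-0.96,-0.655,0,0.67],[0,0,0,-0.96,-0.655,0,0.67],[0,0,0,-0.96,-0.655,0,0.67],[0,0,0,-0.96,-0.655,0,0.67],[0,0,0,-0.96,-0.655,0,0.67],[0,0,0,-0.96,-0.655,0,0.67]]' 20
python3 -m inch '[[0,0,0,-0.96,-0.655,0,0.67],[0,0,0,-0.96,-0.655,0,0.67],[0,0,0,-0.96,-0.655,0,0.67],[0,0,0,-0.96,-0.655,0,0.67],[0,0,0,-0.96,-0.655,0,0.67],[0,0,0,-0.96,-0.655,0,0.67],[0,0,0,-0.96,-0.655,0,0.67],[0,0,0,-0.96,-0.655,0,0.67]]'
python3 -m inch '[[0,0,0,-0.96,-0.655,0,0.67],[0,0,0,-0.96,-0.655,0,0.67],[0,0,0,-0.96,-0.655,0,0.67],[0,0,-0.034,-0.5,-0.35,0,0.67],[0,0,-0.034,0,0,0,0.67],[0,0,-0.034,0,0,0,0.67],[0,0,-0.034,0,0,0,0.67],[0,0,0,0,0,0,0.67]]'
```

```text
clock: 0.77
eef_pos: [348.2, 402.0, 253.1]
tcp_rot: [-3.141, 0.0, 2.777]
contact_force: [0.3, 0.4, -1.0]
opening: 0.327
grasp_force: 0.0
clock: 1.43
eef_pos: [480.5, 211.2, 253.2]
tcp_rot: [-3.141, -0.0, 2.777]
contact_force: [1.3, 0.7, -0.3]
opening: 0.328
grasp_force: 0.0
clock: 2.1
eef_pos: [538.1, 128.2, 253.0]
tcp_rot: [-3.141, -0.001, -3.075]
contact_force: [-0.3, 0.1, 0.6]
opening: 0.332
grasp_force: 0.0
```

```bash
python3 -m inch '[[0,0,0,-0.31,-0.49,0,0.67],[0,0,0,-0.31,-0.49,0,0.67],[0,0,0,0,0,1,0.67],[0,0,0,0,0,1,0.67],[0,0,0,0,0,1,0.67],[0,0,0,0,0,1,0.67],[0,0,0,0,0,0,0.67]]'
python3 - <<'E'
from h import *
f=grab_frame("side"); im=f["pixels"][150:290,200:380,::-1]; g=grab_frame("top")["pixels"][130:260,230:350,::-1]
a=cv2.resize(im,(540,420),interpolation=3); b=cv2.resize(g,(int(120*2),int(130*2)),interpolation=3)
o=np.zeros((420,790,3),np.uint8); o[:,:540]=a; o[:260,545:785]=b; cv2.imwrite("pics/pre.png",o)
E
```

```text
clock: 2.68
eef_pos: [553.2, 104.0, 148.9]
tcp_rot: [-3.14, -0.007, -3.082]
contact_force: [-0.3, 0.2, -0.1]
opening: 0.331
grasp_force: 0.0
```

View pics/pre.png

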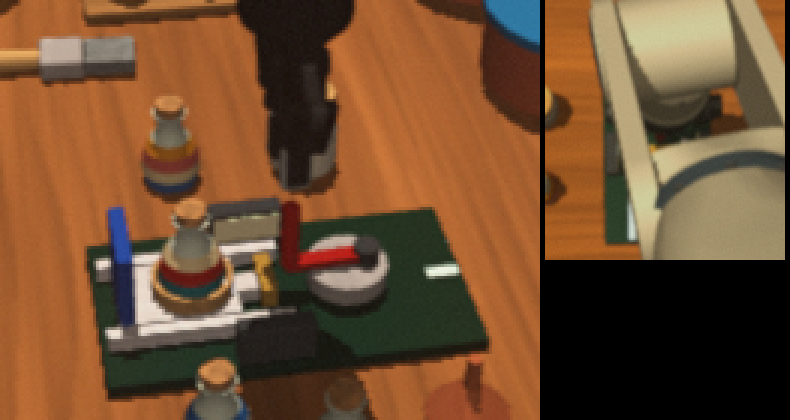

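The side view shows the open fingertips at crop pixel (300,185), just above the red post top at (290,205). Nothing else is near them, so I descend in steps.

```bash
python3 -m inch '[[0,0,0,-0.05,0,0.6,0.67],[0,0,0,0,0,0.6,0.67],[0,0,0,0,0,0.3,0.67],[0,0,0,0,0,0,0.67]]'
python3 -m inch '[[0,0,0,0,0,0.5,0.67],[0,0,0,0,0,0.5,0.67],[0,0,0,0,0,0.4,0.67],[0,0,0,0,0,0,0.67]]'
```

```text
clock: 3.12
eef_pos: [556.8, 105.4, 115.8]
tcp_rot: [-3.141, -0.0, -3.08]
contact_force: [-0.8, 0.2, -0.2]
opening: 0.326
grasp_force: 0.0
clock: 3.45
eef_pos: [555.4, 105.5, 78.6]
tcp_rot: [-3.141, -0.003, -3.079]
contact_force: [-0.7, 0.6, 0.2]
opening: 0.329
grasp_force: 0.0
```

```bash
python3 -m inch '[[0,0,0.034,-0.013,0.245,0,0.67],[0,0,0.034,-0.013,0.245,0,0.67],[0,0,0.034,-0.013,0.245,0,0.67],[0,0,0.034,-0.013,0.245,0,0.67],[0,0,0.034,-0.013,0.245,0,0.67],[0,0,0.034,-0.013,0.245,0,0.67],[0,0,0.034,-0.013,0.245,0,0.67],[0,0,0,0,0,0,0.67]]'
```

```text
clock: 4.12
eef_pos: [569.5, 145.9, 80.5]
tcp_rot: [-3.141, -0.0, 2.452]
contact_force: [-0.6, 0.6, -0.2]
opening: 0.33
grasp_force: 0.0
```

```bash
python3 -m inch '[[0,0,0.034,-0.01,0.245,0.02,0.67],[0,0,0.034,-0.01,0.245,0.02,0.67],[0,0,0.034,-0.01,0.245,0.02,0.67],[0,0,0.034,-0.01,0.245,0.02,0.67],[0,0,0.034,-0.013,0.245,0,0.67],[0,0,0.034,-0.013,0.245,0,0.67],[0,0,0.034,-0.013,0.245,0,0.67]]'
python3 - <<'E'
from h import *
f=grab_frame("side"); im=f["pixels"][150:290,200:380,::-1]
cv2.imwrite("pics/mid.png",cv2.resize(im,(540,420),interpolation=3))
E
```

```text
clock: 4.7
eef_pos: [604.7, 166.0, 78.5]
tcp_rot: [-3.138, 0.001, 1.708]
contact_force: [-4.2, -4.0, 2.3]
opening: 0.332
grasp_force: 2.4
```

View pics/mid.png

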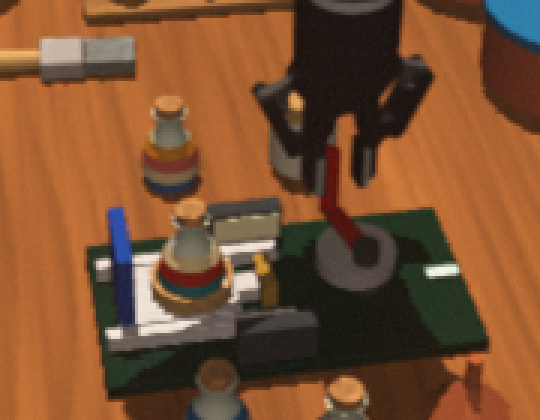

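The post sits between the fingers at (333,160), the trailing pad is pushing it, and the arm is following. I continue.

```bash
python3 -m inch '[[0,0,0.034,-0.013,0.247,0,0.67],[0,0,0.034,-0.013,0.247,0,0.67],[0,0,0.034,-0.013,0.247,0,0.67],[0,0,0.034,-0.013,0.247,0,0.67],[0,0,0.034,-0.013,0.247,0,0.67],[0,0,0.034,-0.013,0.247,0,0.67],[0,0,0.034,-0.013,0.247,0,0.67],[0,0,0.034,-0.013,0.247,0,0.67]]'
```

```text
clock: 5.42
eef_pos: [650.8, 153.1, 78.4]
tcp_rot: [-3.139, 0.001, 0.855]
contact_force: [-5.1, 2.7, 1.2]
opening: 0.328
grasp_force: 2.6
```

```bash
python3 -m inch '[[0,0,0.034,-0.02,0.247,0,0.67],[0,0,0.034,-0.02,0.247,0,0.67],[0,0,0.034,-0.02,0.247,0,0.67],[0,0,0.034,-0.02,0.247,0,0.67],[0,0,0.034,-0.02,0.247,0,0.67],[0,0,0.034,-0.02,0.247,0,0.67],[0,0,0.034,-0.013,0.247,0,0.67],[0,0,0.034,-0.013,0.247,0,0.67]]'
python3 -m inch '[[0,0,0.02,-0.01,0.15,0,0.67],[0,0,0,0,0,0,0.67],[0,0,0,0,0,0,0.67]]'
python3 - <<'E'
from h import *
f=grab_frame("side"); im=f["pixels"][150:290,200:380,::-1]
cv2.imwrite("pics/low.png",cv2.resize(im,(540,420),interpolation=3))
E
```

```text
clock: 6.08
eef_pos: [671.9, 109.7, 78.8]
tcp_rot: [-3.139, -0.002, -0.0]
contact_force: [3.8, 6.8, -3.0]
opening: 0.335
grasp_force: 3.2
clock: 6.33
eef_pos: [671.3, 105.1, 79.1]
tcp_rot: [-3.141, -0.001, -0.059]
contact_force: [1.3, 2.1, -0.5]
opening: 0.331
grasp_force: 1.1
```

View pics/low.png

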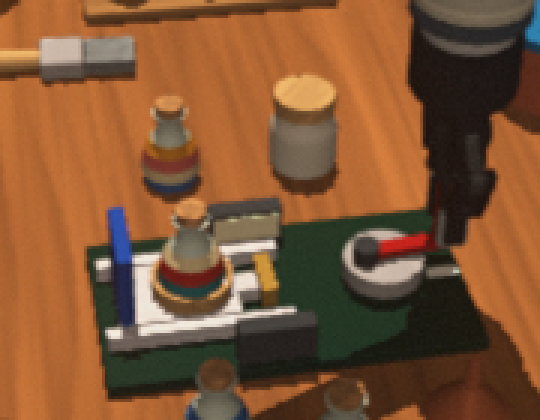

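The arm now points at the white mark at (440,271). I nudge it slightly, lift, close the fingers and go behind the plate.

```bash
python3 -m inch '[[0,0,0,0,0.12,0,0.67],[0,0,0,0,-0.15,0,0.67],[0,0,0,0,0,-0.5,0.67],[0,0,0,0,0,-0.9,0.67],[0,0,0,0,0,-1,0.67],[0,0,0,0,0,-1,0.67],[0,0,0,0,0,-1,0.8],[0,0,0,0,0,-0.8,1]]'
python3 -m inch '[[0,0,-0.024,-1,0,0,1],[0,0,0,-1,0,0,1],[0,0,0,-1,0,0,1],[0,0,0,-1,0,0,1],[0,0,0,-1,0,0,1],[0,0,0,-1,0,0,1],[0,0,0,-1,0,0,1],[0,0,0,-1,0,0,1]]'
python3 -m inch '[[0,0,0,-1,0,0,1],[0,0,0,-1,0,0,1],[0,0,0,-0.8,0,0,1],[0,0,0,-0.5,0,0,1],[0,0,0,0,0,0,1],[0,0,0,0,0,0,1]]'
python3 - <<'E'
from h import *
f=grab_frame("side"); im=f["pixels"][150:290,200:380,::-1]
cv2.imwrite("pics/low2.png",cv2.resize(im,(540,420),interpolation=3))
E
```

```text
clock: 7.05
eef_pos: [670.8, 105.5, 211.8]
tcp_rot: [3.141, -0.001, -0.062]
contact_force: [-0.1, -0.0, -0.7]
opening: 0.075
grasp_force: 0.0
clock: 7.72
eef_pos: [469.3, 104.8, 209.5]
tcp_rot: [3.141, 0.0, 0.014]
contact_force: [-0.4, 0.2, 0.3]
opening: 0.001
grasp_force: 0.0
clock: 8.22
eef_pos: [388.8, 104.1, 209.5]
tcp_rot: [-3.141, -0.002, 0.013]
contact_force: [0.5, -0.6, 0.0]
opening: 0.0
grasp_force: 0.0
```

View pics/low2.png

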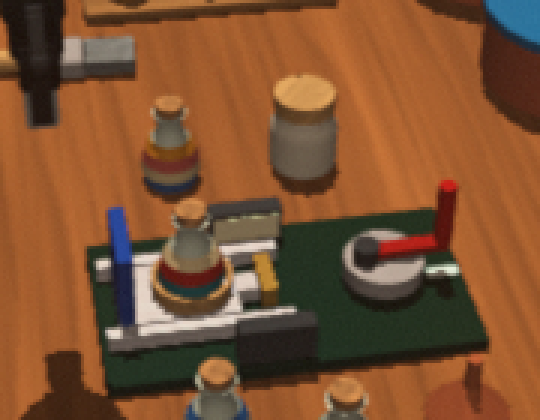

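The cam is low: the arm runs from (367,250) to (445,243), towards the mark, and the slide is still back. I descend behind the plate.

```bash
python3 -m inch '[[0,0,0,0,0.02,1,1],[0,0,0,0,0,1,1],[0,0,0,0,0,1,1],[0,0,0,0,0,1,1],[0,0,0,0,0,1,1],[0,0,0,0,0,0.4,1],[0,0,0,0,0,0,1]]'
python3 -m inch '[[0,0,0,0.3,0,0,1],[0,0,0,0.3,0,0,1],[0,0,0,0.15,0,0,1],[0,0,0,0.1,0,0,1],[0,0,0,0.1,0,0,1],[0,0,0,0.1,0,0,1],[0,0,0,0.1,0,0,1],[0,0,0,0.1,0,0,1]]'
```

```text
clock: 8.85
eef_pos: [388.2, 103.2, 71.6]
tcp_rot: [3.141, 0.004, 0.012]
contact_force: [-0.4, 0.8, -0.2]
opening: -0.005
grasp_force: 0.0
clock: 9.52
eef_pos: [419.2, 103.8, 73.9]
tcp_rot: [3.141, 0.001, 0.012]
contact_force: [-3.6, 0.6, 1.9]
opening: 0.001
grasp_force: 1.6
```

```bash
python3 -m inch '[[0,0,0,0.12,0,0,1],[0,0,0,0.13,0,0,1],[0,0,0,0.14,0,0,1],[0,0,0,0.14,0,0,1],[0,0,0,0.14,0,0,1],[0,0,0,0.14,0,0,1],[0,0,0,0.14,0,0,1],[0,0,0,0.14,0,0,1]]'
python3 -m inch '[[0,0,0,0.14,0,0,1],[0,0,0,0.12,0,0,1],[0,0,0,0.1,0,0,1],[0,0,0,0.08,0,0,1],[0,0,0,0.06,0,0,1],[0,0,0,0.05,0,0,1],[0,0,0,0,0,0,1]]'
```

```text
clock: 10.18
eef_pos: [447.2, 104.2, 73.7]
tcp_rot: [3.142, 0.0, 0.012]
contact_force: [-3.9, -0.1, 1.2]
opening: 0.002
grasp_force: 1.7
clock: 10.77
eef_pos: [461.0, 104.4, 73.8]
tcp_rot: [-3.142, -0.0, 0.012]
contact_force: [-1.9, -1.5, -1.1]
opening: -0.001
grasp_force: 0.9
```

Now I press gently on until the stop shows in the force.

```bash
for i in 1 2; do python3 -m inch '[[0,0,0,0.05,0,0,1],[0,0,0,0.05,0,0,1],[0,0,0,0.05,0,0,1]]'; done
```

```text
clock: 11.02
eef_pos: [464.4, 104.4, 73.8]
tcp_rot: [3.142, 0.0, 0.012]
contact_force: [-2.8, 0.8, -0.7]
opening: -0.002
grasp_force: 1.6
clock: 11.27
eef_pos: [467.7, 104.4, 73.7]
tcp_rot: [3.141, 0.001, 0.012]
contact_force: [-8.0, 0.8, 5.4]
opening: 0.004
grasp_force: 4.2
```

```bash
python3 -m inch '[[0,0,0,0.05,0,0,1],[0,0,0,0.04,0,0,1],[0,0,0,0,0,0,1],[0,0,0,0,0,0,1]]'
```

```text
clock: 11.6
eef_pos: [467.7, 104.3, 73.5]
tcp_rot: [3.141, 0.005, 0.012]
contact_force: [-12.9, 1.0, 7.5]
opening: 0.003
grasp_force: 6.5
```

The position has stalled at 467.7 mm while the force rises to 13 N, so the slide is at its stop. I back off and check.

```bash
python3 -m inch '[[0,0,0,-0.2,0,0,1],[0,0,0,-0.5,0,0,1],[0,0,0,-0.9,0,0,1],[0,0,0,-0.9,0,0,1],[0,0,0,-0.5,0,-0.5,1],[0,0,0,0,0,-1,1],[0,0,0,0,0,-1,1],[0,0,0,0,0,-1,1]]'
python3 -m inch '[[0,0,0,0,0,-1,1],[0,0,0,0,0,-0.5,1],[0,0,0,0,0,0,1],[0,0,0,0,0,0,1]]'
python3 - <<'E'
from h import *
f=grab_frame("side"); im=f["pixels"][150:290,200:380,::-1]
cv2.imwrite("pics/end.png",cv2.resize(im,(540,420),interpolation=3))
C=cloud(f); h=cv2.cvtColor(f["pixels"],cv2.COLOR_RGB2HSV).astype(int)
m=(h[...,0]>108)&(h[...,0]<128)&(h[...,1]>150)&(h[...,2]>60); m[:205]=0;m[260:]=0;m[:,:222]=0;m[:,:]&=True
p=C[m&(C[...,0]<520)]; print(np.median(p,0),"was 433")
E
```

```text
clock: 12.27
eef_pos: [396.2, 103.8, 162.7]
tcp_rot: [-3.141, -0.002, 0.012]
contact_force: [0.5, -0.0, -0.2]
opening: -0.0
grasp_force: 0.0
clock: 12.6
eef_pos: [396.7, 103.9, 199.6]
tcp_rot: [-3.141, -0.004, 0.012]
contact_force: [-0.1, -0.5, 0.3]
opening: -0.0
grasp_force: 0.0
[483.39158758  97.02126593  85.00629786] was 433
```

View pics/end.png

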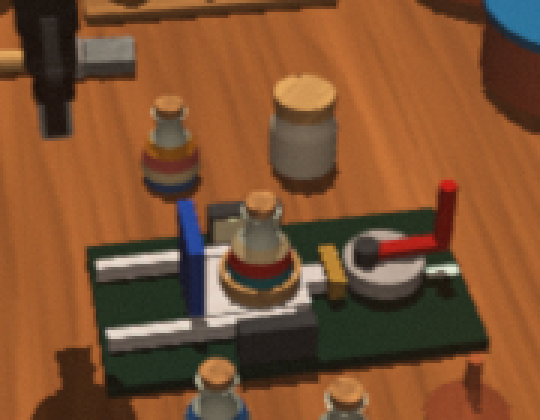

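The plate, now at (190,258), has moved 50 mm. The bottle at (262,250) stands upright in its cup between the light bars, and the cam is still low.

```bash
python3 -c "from rig import r; print(r.sign_off())"
```

```text
the job is handed in; nothing more can be done
None
```

The job is handed in: the cam was turned to the white mark, then the slide pushed 50 mm to its stop; the last picture shows the bottle upright in its cup and the neighbouring bottle and jar in place (hand-in gave no verdict).

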